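Lower the press plate over the guide rod of the bonding jig

TASK

Close the bonding jig: take the press plate that has the big hole near one end by its upright grip, and lower it, kept level, over the jig's tall rod until it lies flat on the black panel, lined up lengthwise with the jig so that the grip stands over the panel. Lower it all the way rather than letting it drop, then let go and move clear; leave the plate without a hole where it is.

Things in the scene. Friction and masses are not known exactly. Their poses are not given: they have to be found in the camera images.
- jig: fixed bonding jig: dark steel base 180 (x) x 100 (y) x 14 mm; origin at the centre of its underside. Black panel 102 x 79 mm lies on it, centred at x = -24, top at z = 21; tall rod at x = +58, y = 0, on a 44 mm round shoulder, top also z = 21. Press plate in place: x axis along the jig's x, underside at z = 21, grip centre at x = -20, y = 0, z = 56 mm in the jig's frame
- jig_rod_tip (a point): top of the jig's rod, on its axis, 124 mm above the jig's underside. The rod is 12 mm in diameter; its top 15 mm tapers to a 5 mm blunt nose
- press_plate_grip (a point): centre of the upright grip of the drilled press plate: loose, dark steel, 160 (x) x 76 (y) x 10 mm, 0.3 kg, 31 mm hole through it near its +x end. Grip: bright metal bar 40 (x) x 14 (y) mm, rising 50 mm above the plate, the lowest 4 mm in a 44 x 30 mm flange. Site: 35 mm above the plate's underside, 25 mm below the grip's top; x towards the hole, z up
- press_plate_hole (a point): centre of the press plate's hole, at the plate's underside; 78 mm in +x and 35 mm below the grip's centre. Same axes as the grip point
- spare_plate_grip (a point): centre of the grip of the other press plate, which has the same size, material and grip but no hole; it stays where it is

How it is judged:
By the outcome, as a careful person would: the job done as asked, in the order asked, and still so for the second after the job is handed in, with the robot touching nothing.
It also fails if it takes over 37 s, if anything falls off the work surface, if the arm or the gripper's body presses on something with over 40 N, if the wrist force passes 120 N, or if a joint passes its speed limit or range.

ROBOT

A 6-joint arm with a two-finger parallel gripper is mounted at the origin on a cart in front of the work surface, level with it; the furniture and walls round the work are solid. World frame = base frame: x ahead of the robot, y to its left, z up, the work surface at z = 0. Lengths are in mm, angles in degrees, forces in N, time in s.
With the tool pointing down it reaches from about 300 to 850 mm from the base axis. Payload 4.2 kg.
Tool frame: the origin (TCP) lies between the finger pads; the fingertips stand 19 mm ahead of it and the grasp point (between the pads) is the TCP (env.tips_ahead is the distance from the TCP to the fingertips, in mm); z points along the fingers, y is the direction in which the jaws open and shut (so a half turn about z gives the same grasp; the last joint's range is limited). The gripper opens to 91 mm and grips with 3 to 60 N. Pads are 32 mm wide; open, the fingers measure 118 mm over their backs; the gripper's body (76 mm by 178 mm) begins 60 mm behind the grasp point.
Start: joints at [-66.864, 18.312, 89.639, -0, 72.044, -1.146], TCP at [236.46, -524.145, 232.976] pointing down, gripper open.
Joint ranges: [-177.97, 177.97], [-48.28, 115.42], [12.27, 149.76], [-77.06, 257.06], [2.81, 150.46], [-146.56, 146.56]. Speed limits (degrees/s): [147.25, 147.25, 180, 180, 180, 180].

INTERFACE

Orientations are given as [roll, pitch, yaw] about the fixed x, y, z axes, in that order (R = Rz(yaw) Ry(pitch) Rx(roll)).
In Python, from workcell import telemetry, viewer, job_done, env gives the robot as it stands. The module is installed in compiled form; this text tells all that it offers.
- The arm moves only by the shell command python3 -m jog 'ROWS' [FORCE]. ROWS is JSON, a list of rows, each a list of 3 entries, a list of its own where there are three numbers: the shift along the tool's x, y, z in cm, then the turn about the tool's z in degrees, then the opening, from 0 (shut) to 1 (fully open). A call has 1 to 10 rows; each row shifts and turns the pose as measured when the row begins, along the tool's axes as they then stand; what a row does not reach is not made up. A row lasts 1/8 s, in which the tool goes at most 62.5 mm and 10.7 degrees, less where a joint would pass 70% of its speed; a pose out of reach is approached as far as the arm can. A call is refused whole if a number of a shift passes 6.25 or a number of a turn 10.7, either way. A call with a gripper value outside its range is refused whole. The fingers move at their own pace and stop on an object; FORCE is the grip in N (left out, the last holds). Time passes only in rows, so rows that do not move let the fingers close. It gives the time, the measured TCP pose, the force and the opening at its end, in the units of the state.
- telemetry.state(): the state, without advancing time (a new reading comes with each control period).
- viewer.grab_frame(name): name is "scene" or "top" or "wrist"; returns a dict with "color" (384x512x3 uint8, red, green, blue), "K" (3x3 intrinsics, pixels), "rvec" (rotation vector, rad) and "tvec" (3), from world to camera coordinates, as OpenCV has them. Camera axes: x right, y down, z forward; pixel columns grow to the right and rows downward; lengths in mm; the calibration is good to about 2 mm. A picture is of the moment at which its call begins. There is no depth.
- job_done(): hands the job in, once; it reports no verdict.
The state is a dict: "time_s": time; "qpos": joint angles; "qvel": joint speeds; "effort": joint torques, N m; "ee_pos": TCP position; "ee_rot": TCP orientation; "force": force on the tool from outside, world axes, zero at the start; "torque": the same for the moment, N m; "gripper_width": finger opening in mm.
Only numpy, scipy, OpenCV 4.12 (cv2) and the standard library are available. Lean on these libraries where they do the work, as an engineer would, in place of code of your own. Each camera call takes 0.05 s, during which the arm holds its last target. There are 200 camera calls.

## Working session

There is one attempt and no reset: what is moved stays moved. The work goes in short steps, Python scripts to look and compute and a shell command to move; the robot and the scene stay as the last step left them, time stands still between calls to the robot, and variables do not carry over. Pictures are saved under pics/ and viewed, about 8 in all and at most 12, crops included, and the job is handed in when it is done.

```bash
mkdir -p pics; cat > h.py <<'E'
import numpy as np, cv2
from workcell import telemetry, viewer, env
def grab(n,f):
    d=viewer.grab_frame(n); cv2.imwrite('pics/'+f,cv2.cvtColor(d['color'],cv2.COLOR_RGB2BGR)); np.save('pics/'+f+'.npy',d,allow_pickle=True); return d
def load(f): return np.load('pics/'+f+'.npy',allow_pickle=True).item()
def ray(d,p):
    R=cv2.Rodrigues(np.array(d['rvec'],float))[0]; t=np.array(d['tvec'],float).ravel()
    return -R.T@t, R.T@np.linalg.inv(d['K'])@np.array([p[0],p[1],1.])
def onz(d,p,z):
    c,r=ray(d,p); return c+r*(z-c[2])/r[2]
def proj(d,P): return cv2.projectPoints(np.array(P,float).reshape(-1,3),np.array(d['rvec'],float),np.array(d['tvec'],float),np.array(d['K'],float),None)[0].reshape(-1,2)
E
python3 - <<'E'
from h import *
a=grab('scene','s0.png');b=grab('top','t0.png')
for d in(a,b): print(ray(d,(256,192)))
s=telemetry.state();print(s['ee_pos'],s['ee_rot'],s['force'],s['time_s'])
E
```

```text
(array([-158.98012965,  574.32443993,  724.31674021]), array([ 0.6375931 , -0.50562804, -0.58135037]))
(array([ 295.37506334,   48.37019901, 1277.80567773]), array([ 0.15968068,  0.00444365, -0.9871975 ]))
[ 236.30036012 -523.75840694  232.23335135] [-1.79912795e+02 -2.49196946e-03  2.42820585e+01] [ 0.38490778  0.33655343 -0.19974711] 0.1
```

View pics/s0.png

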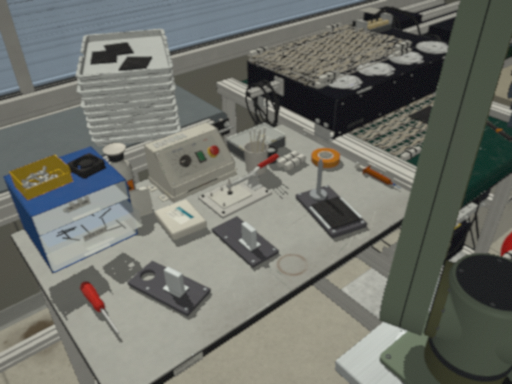

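View pics/t0.png

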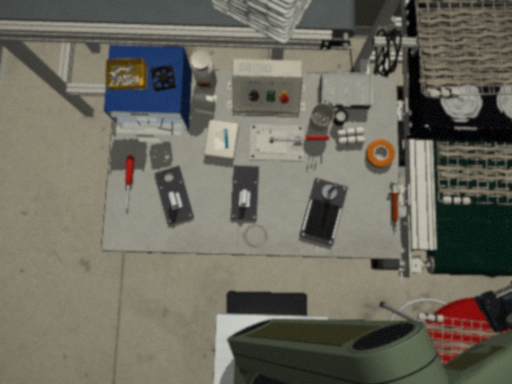

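The drilled plate is at top (173,195), with its hole at (168,174) and grip at about (175,201). The spare is at (244,194). The jig is at (324,212), with the rod end near (328,190). Next I'll measure all of these.

```bash
python3 - <<'E'
from h import *
b=load('t0.png');a=load('s0.png')
g=cv2.cvtColor(b['color'],cv2.COLOR_RGB2GRAY)
for n,(x0,y0,x1,y1),z in(('plate',(148,160,200,228),10),('jig',(295,172,355,250),14)):
    m=np.zeros_like(g);m[y0:y1,x0:x1]=(g[y0:y1,x0:x1]<85)
    m=cv2.morphologyEx(m,cv2.MORPH_CLOSE,np.ones((3,3)))
    c=max(cv2.findContours(m,0,2)[0],key=cv2.contourArea)[:,0]
    W=np.array([onz(b,p,z)[:2] for p in c],np.float32)
    r=cv2.minAreaRect(W);print(n,r,cv2.boxPoints(r).round())
print('hole',onz(b,(168.3,174),10),'griptop',onz(b,(174,200),60))
c1=cv2.resize(cv2.cvtColor(b['color'],4)[155:235,140:220],None,fx=5,fy=5,interpolation=2)
c2=cv2.resize(cv2.cvtColor(b['color'],4)[170:250,290:370],None,fx=5,fy=5,interpolation=2)
c3=cv2.resize(cv2.cvtColor(a['color'],4)[250:320,120:220],None,fx=4,fy=4,interpolation=2)
c4=cv2.resize(cv2.cvtColor(a['color'],4)[155:245,280:380],None,fx=4,fy=4,interpolation=2)
o=np.zeros((600,800,3),np.uint8);o[:400,:400]=c1;o[:400,400:]=c2
cv2.imwrite('pics/c.png',o[:400]);cv2.imwrite('pics/c2.png',np.hstack([np.vstack([c3,np.zeros((80,400,3),np.uint8)]),c4]))
E
```

```text
plate ((480.89404296875, 294.87567138671875), (167.91624450683594, 76.26394653320312), 18.369808197021484) [[389. 305.]
 [413. 232.]
 [573. 285.]
 [549. 358.]]
jig ((444.948974609375, -141.92935180664062), (97.71444702148438, 186.82908630371094), 75.46116638183594) [[ 342. -166.]
 [ 523. -213.]
 [ 548. -118.]
 [ 367.  -71.]]
hole [546.49102241 314.23772303  10.        ] griptop [462.75998992 283.1997338   60.        ]
```

View pics/c.png

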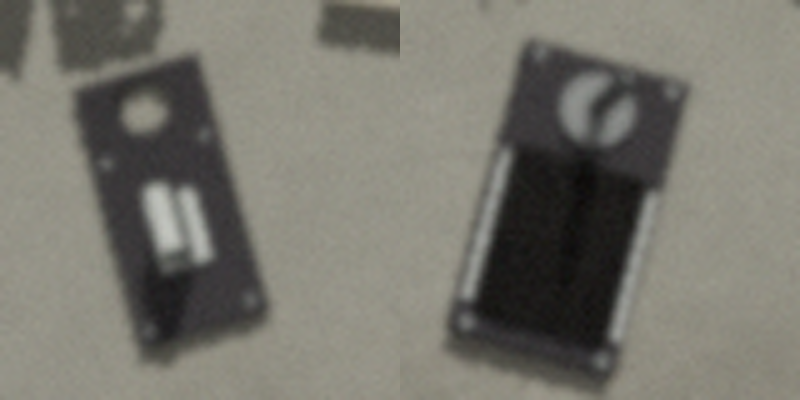

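View pics/c2.png

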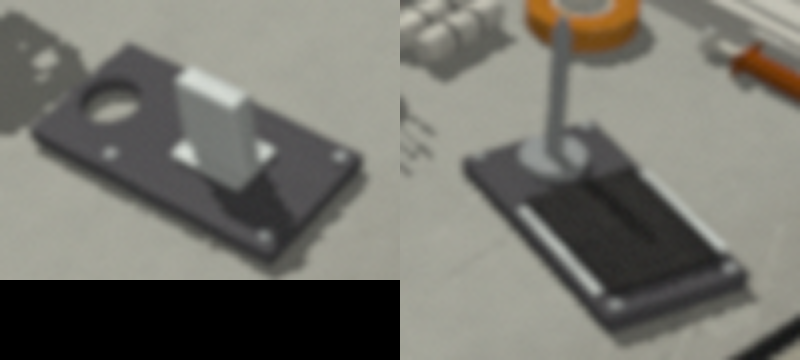

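The plate's hole is at crop (144,111), grip top at (165,218), and the brighter strip beside it is the flange. The jig's shoulder is at (597,109) in the right-hand crop. The rod leans to a tip near (630,75), which is scene (320.5,160.5).

```bash
python3 - <<'E'
from h import *
b=load('t0.png');a=load('s0.png')
C=lambda x,y,z:onz(b,(x/5+140-.4,y/5+155-.4),z)
J=lambda x,y,z:onz(b,((x-400)/5+290-.4,y/5+170-.4),z)
ang=lambda p,q:np.degrees(np.arctan2(*(q-p)[1::-1]))
h=C(144,111,10);g=C(165,218,60);print('hole',h,'grip',g,'dist',np.linalg.norm((h-g)[:2]),ang(g,h))
print('plate edges',ang(C(140,345,10),C(78,95,10)),ang(C(265,310,10),C(200,57,10)),'screws',ang(C(150,329,10),C(106,163,10)),ang(C(250,299,10),C(205,134,10)))
s=J(597,109,21);t=J(630,75,124);print('shoulder',s,'tip',t)
c,r=ray(a,(320.5-.4,160.5-.4));print('tip scene z124',c+r*(124-c[2])/r[2])
print('jig ang',ang(J(467,298,19),J(505,150,19)),ang(J(617,342,19),J(652,190,19)),'scr',ang(J(466,322,14),J(541,55,14)),ang(J(603,360,14),J(673,93,14)))
pc=[J(512,148,21),J(660,190,21),J(610,350,21),J(470,300,21)]
print('screws mid',np.mean([J(466,322,14),J(541,55,14),J(603,360,14),J(673,93,14)],0))
E
```

```text
hole [538.09796783 313.42448979  10.        ] grip [467.74243182 287.42736648  60.        ] dist 75.00501227787157 20.279810742151266
plate edges 17.31565813500289 17.27716947940306 screws 18.16140045315568 18.155076915003413
shoulder [ 506.78173587 -158.60971285   21.        ] tip [ 508.47900737 -159.3171988   124.        ]
tip scene z124 [ 501.84565762 -149.59169479  124.        ]
jig ang -13.639076507635718 -12.85454387154766 scr -14.942453029275834 -14.527209090621987
screws mid [ 450.20042482 -144.81325813   14.        ]
```

```bash
python3 -m jog '[[[3.9,-4.6,0],0,1],[[3.9,-4.6,0],0,1],[[3.9,-4.6,0],0,1],[[3.9,-4.6,0],0,1],[[3.9,-4.6,0],0,1],[[3.9,-4.6,0],0,1],[[3.9,-4.6,0],0,1],[[3.9,-4.6,0],0,1],[[3.9,-4.6,0],0,1],[[3.9,-4.6,0],0,1]]' 40
```

```text
time_s: 1.35
ee_pos: [407.0, 69.7, 231.0]
ee_rot: [-179.9, -0.2, 23.7]
force: [0.7, 0.5, 0.2]
gripper_width: 91.0
```

```bash
python3 -m jog '[[[3.6,-4.5,0],0,1],[[3.6,-4.5,0],0,1],[[3.6,-4.5,0],0,1],[[3.4,-4.3,0],0,1],[[0,0,0],5.7,1],[[0,0,0],0,1]]'; python3 - <<'E'
from h import *
d=grab('wrist','w1.png');s=telemetry.state();print(s['ee_pos'],s['ee_rot'],ray(d,(256,192)))
print(proj(d,[[466,289,60],[538,313,10]]))
E
```

```text
time_s: 2.1
ee_pos: [465.2, 302.0, 228.8]
ee_rot: [-179.9, 0.0, 18.4]
force: [-0.3, -0.2, -0.1]
gripper_width: 90.9
[465.20593929 301.90629534 228.84087736] [-1.79904042e+02  8.96409980e-03  1.83678456e+01] (array([540.4157863 , 327.22054522, 379.75810183]), array([-0.29690748, -0.07337499, -0.95266886]))
[[275.82887408 174.07602171]
 [274.85570649  97.88509629]]
```

View pics/w1.png

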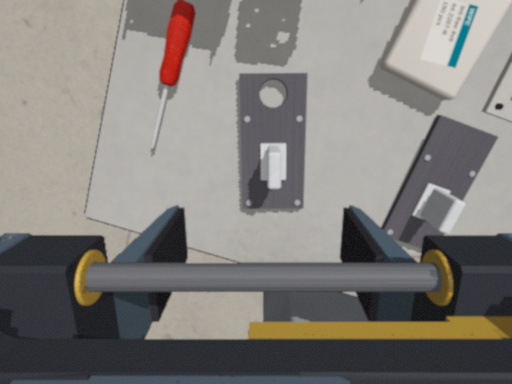

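The view shows the drilled plate with its hole at (272,93), corners (240,73), (307,73) and (303,208), and grip top around (274,168).

```bash
python3 - <<'E'
from h import *
d=load('w1.png');g=cv2.cvtColor(d['color'],7)
print(g[140:194:3,258:292:2])
m=np.zeros_like(g);m[66:220,232:315]=(g[66:220,232:315]<100);m=cv2.morphologyEx(m,cv2.MORPH_OPEN,np.ones((3,3)))
c=max(cv2.findContours(m,0,2)[0],key=cv2.contourArea)[:,0]
r=cv2.minAreaRect(np.array([onz(d,p,10)[:2] for p in c],np.float32));print(r)
h=(g[76:112,255:290]>115).astype(np.uint8);ch=max(cv2.findContours(h,0,2)[0],key=cv2.contourArea)
(x,y),R=cv2.minEnclosingCircle(ch);print('hole',x+255,y+76,R,onz(d,(x+255,y+76),10))
for p in((120,247),(119,300),(203,249),(202,297)):print(onz(d,p[::-1],10).round(1))
E
```

```text
[[ 97  94  92  94  94  93  94  95  94  95  92  93  94  95  95  98  95]
 [ 95 126 167 168 172 170 168 169 173 172 174 171 175 174 126  98  96]
 [ 95 156 213 210 209 185 184 186 188 190 199 207 209 208 150  98  96]
 [ 87 153 213 208 188 147 176 183 181 184 189 203 210 209 152  96  97]
 [ 92 154 212 185 141 146 191 198 201 202 201 199 208 209 152  99  96]
 [ 88 149 206 159 141 159 202 209 210 213 215 205 207 208 150  98  96]
 [ 94 141 181 145 140 157 198 209 210 211 211 202 206 207 148  96  95]
 [ 87 102 146 144 141 159 201 208 211 210 209 202 207 207 149  96  97]
 [ 71 103 145 145 140 157 201 208 208 211 210 201 208 208 150  96  96]
 [ 61 102 144 146 140 155 197 207 210 210 208 201 207 205 147  97  98]
 [ 62 103 145 144 139 157 198 208 208 210 211 202 206 206 145  97  96]
 [ 58  99 146 142 141 158 198 207 210 213 211 203 207 204 143  96  96]
 [ 64  99 144 144 142 159 202 211 213 212 210 202 207 204 141  97  99]
 [ 61  88 131 135 133 158 202 210 209 212 211 194 179 173 118  95  97]
 [ 63  59  59  59  71 153 200 210 210 210 209 178  94  94  95  97  95]
 [ 63  62  63  58  67 154 202 210 209 207 208 179 100  97  97  95  94]
 [ 61  64  61  56  60  96 153 160 162 164 157 120  98  93  96  96  94]
 [ 62  61  59  61  62  71  90  92  97  94  94  96  96  98  97  96  94]]
((486.51617431640625, 298.48193359375), (157.91610717773438, 72.9269027709961), 18.817691802978516)
hole 272.1363639831543 94.0227279663086 13.540310859680176 [541.00091244 317.26704958  10.        ]
[504.7 335.5  10. ]
[525.  277.9  10. ]
[408.8 302.6  10. ]
[428.8 246.5  10. ]
```

```bash
python3 - <<'E'
from h import *
d=load('w1.png')
for p in((274.5,152),(274.5,188),(274.5,170)):print(onz(d,p,60))
E
```

```text
[487.64332229 297.89615223  60.        ]
[451.16622062 285.37756043  60.        ]
[469.70643785 291.74038535  60.        ]
```

```bash
python3 -m jog '[[[0,1.05,4.5],0,1],[[0,0,4.5],0,1],[[0,0,4.5],0,1],[[0,0,3.0],0,1],[[0,0,1.0],0,1],[[0,0,0],0,1]]'
```

```text
time_s: 2.9
ee_pos: [470.3, 288.8, 52.0]
ee_rot: [-179.8, -0.3, 18.5]
force: [-0.4, 0.9, 0.5]
gripper_width: 91.1
```

```bash
python3 -m jog '[[[-0.1,-0.3,1.4],0,1],[[0,0,0],0,1],[[0,0,0],0,0.4],[[0,0,0],0,0.4]]'
```

```text
time_s: 3.4
ee_pos: [470.4, 292.6, 40.4]
ee_rot: [-179.8, -0.7, 18.5]
force: [0.3, -0.4, -1.1]
gripper_width: 74.1
```

```bash
python3 -m jog '[[[0,0,0.2],0,0],[[0,0,0],0,0],[[0,0,0],0,0],[[0,0,0],0,0],[[0,0,0],0,0],[[0,0,0],0,0]]' 50
```

```text
time_s: 4.15
ee_pos: [470.7, 292.7, 38.8]
ee_rot: [-179.8, -0.7, 18.5]
force: [0.9, -1.3, 0.3]
gripper_width: 14.4
```

```bash
python3 -m jog '[[[0,0,-1],0,0],[[0,0,-3],0,0],[[0,0,-4],0,0],[[0,0,-4.5],0,0],[[0,0,-4.5],0,0],[[0,0,-2],0,0],[[0,0,0],0,0]]'
```

```text
time_s: 5.03
ee_pos: [466.2, 290.1, 234.6]
ee_rot: [-179.8, -0.4, 18.5]
force: [-0.2, -0.1, -3.5]
gripper_width: 13.7
```

```bash
python3 -m jog '[[[-1,2,0],0,0],[[-1.8,4.2,0],0,0],[[-1.8,4.2,0],0,0],[[-1.8,4.2,0],0,0],[[-1.8,4.2,0],0,0],[[-1.8,4.2,0],0,0],[[-1.8,4.2,0],0,0],[[-1.8,4.2,0],0,0],[[-1.8,4.2,0],0,0],[[-1.6,3.5,0],0,0]]';python3 -m jog '[[[0,0,0],8,0],[[0,0,0],8,0],[[0,0,0],8,0],[[0,0,0],8,0],[[0,0,0],0,0]]'; python3 - <<'E'
from h import *
d=grab('wrist','w2.png');s=telemetry.state();print(s['ee_pos'],s['ee_rot'],s['gripper_width'])
print(proj(d,[[506,-158,124],[506,-158,21]]))
E
```

```text
time_s: 6.28
ee_pos: [412.8, -154.0, 220.4]
ee_rot: [-179.6, 1.4, 18.7]
force: [0.1, -0.7, -3.1]
gripper_width: 13.8
time_s: 6.9
ee_pos: [401.9, -157.9, 213.0]
ee_rot: [179.5, 2.5, -14.8]
force: [-0.1, 0.4, -3.1]
gripper_width: 13.5
[ 401.88494681 -157.83979789  212.95309254] [179.53207981   2.50508138 -14.78051836] 13.758299538635004
[[223.93560492  53.98404699]
 [235.15960541  61.03897952]]
```

View pics/w2.png

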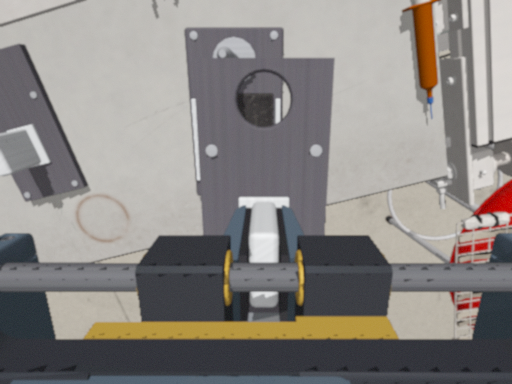

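The plate is held square over the jig, with its hole at image (264,99). The shoulder is at about (235,60) and the rod tip at about (222,53), which matches the prediction to 2 px. The jig screws at (194,35) and (274,35) are level with the image rows. The tool has drifted to a 2.5° pitch, so I'll watch that.

```bash
python3 - <<'E'
from h import *
d=load('w2.png')
g=cv2.cvtColor(d['color'],7)
for w,(x,y) in(('L',(194,35)),('R',(274,35))):
    q=g[y-7:y+8,x-7:x+8].astype(float);q=np.clip(q-150,0,None);yy,xx=np.mgrid[-7:8,-7:8];u=(x+(q*xx).sum()/q.sum(),y+(q*yy).sum()/q.sum());P=onz(d,u,14);print(w,u,P)
    if w=='L':L=P
v=P-L;print('jig yaw',np.degrees(np.arctan2(v[1],v[0]))+90,np.linalg.norm(v),'mid',(P+L)/2)
print('shoulder',onz(d,(234.5,59.5),21),'tip',onz(d,(222,53),124))
s=np.array([401.9,-157.8,213.]);c,n=np.cos(np.radians(-14.8)),np.sin(np.radians(-14.8))
z=213-25-78*np.sin(np.radians(2.5));print('hole seen',onz(d,(264,99),z),'expected',s+[78*c,78*n,0],z)
print('strips',[onz(d,p,19).round(1) for p in((193,98),(198,181))])
print('rod proj',proj(d,[[506,-158,124]]))
E
```

```text
L (np.float64(193.08653846153845), np.float64(34.43491124260355)) [ 540.78201487 -124.11038603   14.        ]
R (np.float64(273.6181818181818), np.float64(34.26643356643357)) [ 520.54205054 -201.68468461   14.        ]
jig yaw -14.623080497198302 80.17124144931387 mid [ 530.66203271 -162.89753532   14.        ]
shoulder [ 507.54377651 -157.76918465   21.        ] tip [ 506.94350409 -156.89240897  124.        ]
hole seen [ 473.68746663 -177.47916985  184.59768779] expected [ 477.31222431 -177.72476912  213.        ] 184.59768778550378
strips [array([ 482.9, -105.2,   19. ]), array([395.1, -81.2,  19. ])]
rod proj [[223.93560492  53.98404699]]
```

```bash
python3 -m jog '[[[0.9,-0.9,0],0,0],[[0.9,-0.9,0],0,0],[[0.7,-0.9,0],0,0],[[0,0,0],0,0],[[0,0,0],0,0]]'; python3 -m jog '[[[0,0,0.4],0,0],[[0,0,0.4],0,0],[[0,0,0],0,0]]'
```

```text
time_s: 7.58
ee_pos: [435.0, -136.2, 210.7]
ee_rot: [179.6, 2.6, -14.5]
force: [-0.4, -0.9, -2.4]
gripper_width: 13.7
time_s: 7.95
ee_pos: [433.9, -136.3, 202.1]
ee_rot: [179.5, 2.6, -14.5]
force: [-0.2, -0.4, -3.1]
gripper_width: 13.8
```

```bash
python3 -m jog '[[[0,0,-4],0,0],[[0,0,0],0,0],[[0,0,0],0,0]]'; python3 -m jog '[[[0,0,0],-10,0],[[0,0,0],0,0],[[0,0,0],0,0]]';python3 -m jog '[[[0,0,0],10,0],[[0,0,0],0,0],[[0,0,0],0,0]]';python3 -m jog '[[[6,0,0],0,0],[[0,0,0],0,0],[[0,0,0],0,0]]';python3 -m jog '[[[-6,0,0],0,0],[[0,0,0],0,0],[[0,0,0],0,0]]'
```

```text
time_s: 8.32
ee_pos: [434.7, -136.5, 241.4]
ee_rot: [179.5, 2.8, -14.6]
force: [0.7, 0.0, -2.3]
gripper_width: 14.0
time_s: 8.7
ee_pos: [433.1, -136.1, 238.6]
ee_rot: [-179.9, 3.1, -4.5]
force: [-0.4, -0.4, -2.2]
gripper_width: 14.0
time_s: 9.07
ee_pos: [432.6, -136.0, 237.6]
ee_rot: [179.6, 3.2, -14.8]
force: [-0.1, -0.7, -2.6]
gripper_width: 13.4
time_s: 9.45
ee_pos: [490.6, -151.3, 232.9]
ee_rot: [179.6, 3.4, -14.6]
force: [0.1, -0.2, -2.1]
gripper_width: 14.1
time_s: 9.82
ee_pos: [429.2, -135.2, 235.8]
ee_rot: [179.6, 3.5, -14.5]
force: [-0.3, 0.3, -2.9]
gripper_width: 14.0
```

```bash
python3 -m jog '[[[0,-6,0],0,0],[[0,-6,0],0,0],[[0,0,0],0,0],[[0,0,0],0,0]]'; python3 -m jog '[[[0,3,0],0,0],[[0,3,0],0,0],[[0,3,0],0,0],[[0,3,0],0,0],[[0,0,0],0,0],[[0,0,0],0,0]]'; python3 -m jog '[[[0,0,2],0,0],[[0,0,2],0,0],[[0,0,0],0,0]]'
```

```text
time_s: 10.32
ee_pos: [462.4, -17.3, 236.5]
ee_rot: [179.6, 3.2, -14.6]
force: [-0.0, 0.1, -2.6]
gripper_width: 14.1
time_s: 11.08
ee_pos: [430.2, -142.6, 238.2]
ee_rot: [179.5, 3.1, -15.1]
force: [-0.8, 0.3, -3.2]
gripper_width: 13.6
time_s: 11.45
ee_pos: [428.6, -141.7, 197.9]
ee_rot: [179.6, 3.0, -15.1]
force: [-0.6, 1.5, -2.2]
gripper_width: 14.1
```

```bash
python3 -m jog '[[[0,-6.2,0],0,0],[[0,-6.2,0],0,0],[[0,-6.2,0],0,0],[[0,-6.2,0],0,0],[[0,0,0],0,0],[[0,0,0],0,0]]'; python3 -m jog '[[[0,3,0],0,0],[[0,3,0],0,0],[[0,3,0],0,0],[[0,3,0],0,0],[[0,3,0],0,0],[[0,3,0],0,0],[[0,3,0],0,0],[[0,3,0],0,0],[[0,0,0],0,0],[[0,0,0],0,0]]'
```

```text
time_s: 12.2
ee_pos: [498.9, 103.1, 201.6]
ee_rot: [179.7, 2.3, -15.1]
force: [-0.6, 1.0, -2.3]
gripper_width: 13.6
time_s: 13.45
ee_pos: [428.8, -145.9, 207.5]
ee_rot: [179.7, 2.0, -16.1]
force: [-0.2, 0.6, -2.9]
gripper_width: 14.0
```

```bash
python3 -m jog '[[[0,-6.2,0],0,0],[[0,-6.2,0],0,0],[[0,-6.2,0],0,0],[[0,-6.2,0],0,0],[[0,0,0],0,0],[[0,0,0],0,0]]'; python3 -m jog '[[[0,3,0],0,0],[[0,3,0],0,0],[[0,3,0],0,0],[[0,3,0],0,0],[[0,3,0],0,0],[[0,3,0],0,0],[[0,3,0],0,0],[[0,3,0],0,0],[[0,0,0],0,0],[[0,0,0],0,0]]'; python3 -m jog '[[[0,-6.2,0],0,0],[[0,-6.2,0],0,0],[[0,-6.2,0],0,0],[[0,-6.2,0],0,0],[[0,0,0],0,0],[[0,0,0],0,0]]'; python3 -m jog '[[[0,3,0],0,0],[[0,3,0],0,0],[[0,3,0],0,0],[[0,3,0],0,0],[[0,3,0],0,0],[[0,3,0],0,0],[[0,3,0],0,0],[[0,3,0],0,0],[[0,0,0],0,0],[[0,0,0],0,0]]'
```

```text
time_s: 14.2
ee_pos: [499.6, 97.9, 207.0]
ee_rot: [179.7, 1.8, -16.2]
force: [-0.2, 0.1, -2.6]
gripper_width: 13.7
time_s: 15.45
ee_pos: [422.0, -148.3, 209.5]
ee_rot: [179.6, 1.8, -17.2]
force: [-0.3, -0.5, -2.6]
gripper_width: 13.8
time_s: 16.2
ee_pos: [496.8, 94.3, 208.1]
ee_rot: [179.7, 1.6, -17.3]
force: [-0.7, -0.2, -2.3]
gripper_width: 13.7
time_s: 17.45
ee_pos: [414.4, -150.2, 210.4]
ee_rot: [179.6, 1.6, -18.2]
force: [0.5, 0.0, -2.6]
gripper_width: 14.1
```

```bash
python3 -m jog '[[[0.7,-0.9,0],-1.2,0],[[0.7,-0.9,0],-1.2,0],[[0,0,0],-1.2,0],[[0,0,0],0,0]]'; python3 -m jog '[[[0,0,1.5],0,0],[[0,0,1.5],0,0],[[0,0,1],0,0],[[0,0,0],0,0]]'; python3 - <<'E'
from h import *
d=grab('wrist','w3.png');s=telemetry.state();print(s['ee_pos'],s['ee_rot'])
p=np.array(s['ee_pos']);y=np.radians(s['ee_rot'][2]);h=p[:2]+76*np.array([np.cos(y),np.sin(y)]);e=np.array([507,-157.5])-h
print('world err',e,'tool',e@[np.cos(y),np.sin(y)],e@[np.sin(y),-np.cos(y)])
o=d['color'][:200,130:400];cv2.imwrite('pics/w3c.png',cv2.cvtColor(cv2.resize(o,None,fx=2.5,fy=2.5),4))
E
```

```text
time_s: 17.95
ee_pos: [435.1, -134.5, 209.7]
ee_rot: [179.7, 1.7, -14.2]
force: [-0.1, 0.4, -3.2]
gripper_width: 13.8
time_s: 18.45
ee_pos: [434.2, -134.0, 168.9]
ee_rot: [179.7, 1.6, -14.1]
force: [0.0, 0.4, -2.5]
gripper_width: 13.5
[ 434.57004975 -134.1643839   169.3645653 ] [179.71828857   1.5551088  -14.13539537]
world err [-1.26887107 -4.77534306] tool -0.06424514826542915 4.940628266023021
```

View pics/w3c.png

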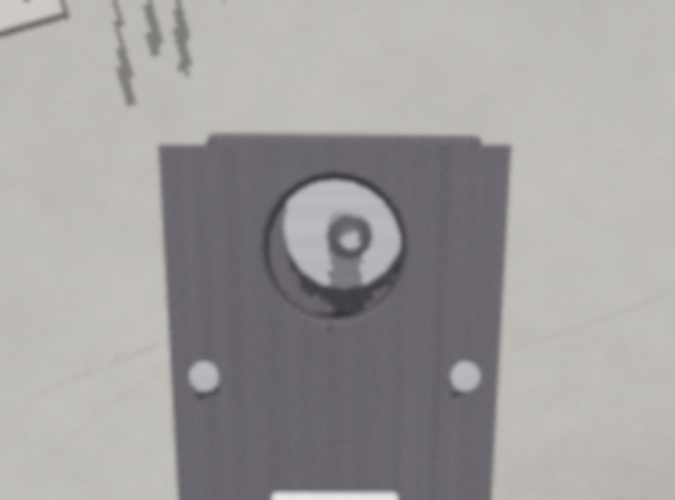

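The rod nose is inside the hole, about 3.5 mm to its right (+tool y). The fit looks good once I nudge the tool.

```bash
python3 -m jog '[[[0.05,0.4,0],0.5,0],[[0,0,0],0,0],[[0,0,1],0,0],[[0,0,1.5],0,0],[[0,0,1.5],0,0],[[0,0,0],0,0]]'; python3 - <<'E'
from h import *
d=grab('wrist','w4.png');s=telemetry.state();print(s['ee_pos'],s['ee_rot'],s['force'])
p=np.array(s['ee_pos']);y=np.radians(s['ee_rot'][2]);h=p[:2]+76*np.array([np.cos(y),np.sin(y)]);e=np.array([507,-157.5])-h
print('tool',e@[np.cos(y),np.sin(y)],e@[np.sin(y),-np.cos(y)])
o=d['color'][:200,130:400];cv2.imwrite('pics/w4c.png',cv2.cvtColor(cv2.resize(o,None,fx=2.5,fy=2.5),4))
E
```

```text
time_s: 19.25
ee_pos: [433.7, -138.8, 128.6]
ee_rot: [179.7, 1.4, -14.7]
force: [-0.0, 0.0, -2.9]
gripper_width: 13.7
[ 434.30804651 -139.04954502  129.25552021] [179.68327397   1.28706509 -14.69542311] [-0.04694921  0.07139673 -2.13257174]
tool -1.005420314853256 -0.593639876955237
```

View pics/w4c.png

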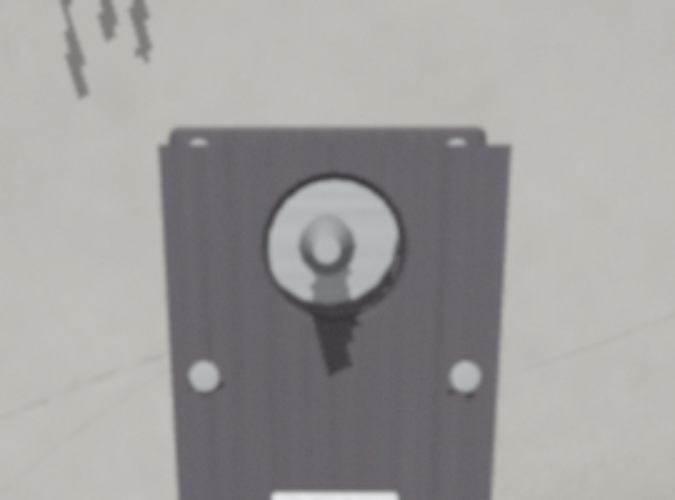

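The rod now stands through the hole, at (328,243) against the hole centre (335,246). The jig is parallel to the plate.

```bash
python3 -m jog '[[[0,-0.12,1.5],0,0],[[0,0,1.5],0,0],[[0,0,1.5],0,0],[[0,0,0.8],0,0],[[0,0,0],0,0]]'
```

```text
time_s: 19.92
ee_pos: [436.7, -138.9, 77.9]
ee_rot: [179.7, 0.8, -14.7]
force: [-1.1, -0.6, -2.1]
gripper_width: 13.8
```

```bash
python3 -m jog '[[[-0.3,0,0.6],0,0],[[0,0,0.4],0,0],[[0,0,0.2],0,0],[[0,0,0],0,0]]'
```

```text
time_s: 20.42
ee_pos: [434.4, -138.5, 66.4]
ee_rot: [179.6, 0.7, -14.7]
force: [-0.6, -1.3, -3.4]
gripper_width: 13.6
```

```bash
python3 -m jog '[[[0,0,0.2],0,0],[[0,0,0.15],0,0],[[0,0,0.1],0,0],[[0,0,0],0,0]]';python3 -m jog '[[[0,0,0.1],0,0],[[0,0,0.1],0,0],[[0,0,0],0,0]]'
```

```text
time_s: 20.92
ee_pos: [434.6, -138.6, 62.0]
ee_rot: [179.6, 0.6, -14.7]
force: [-1.2, 0.4, -0.9]
gripper_width: 13.8
time_s: 21.3
ee_pos: [434.7, -138.6, 62.0]
ee_rot: [179.6, 0.5, -14.7]
force: [1.2, 0.1, -3.0]
gripper_width: 13.7
```

```bash
python3 -m jog '[[[0,0,0.2],0,0],[[0,0,0.2],0,0],[[0,0,0.2],0,0]]' 20
```

```text
time_s: 21.68
ee_pos: [434.0, -138.7, 60.2]
ee_rot: [179.6, 0.5, -14.7]
force: [-6.9, 0.8, 23.3]
gripper_width: 13.8
```

```bash
python3 -m jog '[[[0,0,0.2],0,0],[[0,0,0.2],0,0],[[0,0,0],0,0]]' 8; python3 - <<'E'
from h import *
a=grab('scene','s5.png');c=a['color'][130:250,260:400]
cv2.imwrite('pics/s5c.png',cv2.cvtColor(cv2.resize(c,None,fx=5,fy=5,interpolation=2),4))
E
```

```text
time_s: 22.05
ee_pos: [434.7, -138.8, 59.1]
ee_rot: [179.7, 0.4, -14.8]
force: [-0.5, 0.1, -2.5]
gripper_width: 13.5
```

View pics/s5c.png

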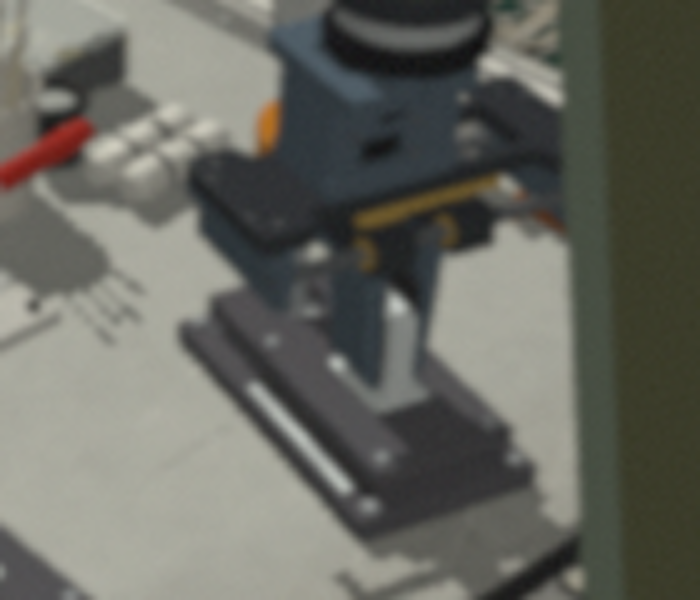

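The plate appears flat on the jig. I'll do one more light push at low grip to be sure it is seated.

```bash
python3 -m jog '[[[0,0,0.2],0,0],[[0,0,0.2],0,0]]' 8
```

```text
time_s: 22.35
ee_pos: [435.5, -139.3, 56.6]
ee_rot: [179.6, 0.3, -14.8]
force: [-3.9, 1.9, 12.8]
gripper_width: 14.4
```

```bash
python3 -m jog '[[[0,0,-0.1],0,0.4],[[0,0,0],0,0.6],[[0,0,0],0,0.6],[[0,0,0],0,0.6]]'; python3 -m jog '[[[0,0,-2],0,0.6],[[0,0,-4],0,0.6],[[0,0,-5],0,0.6],[[0,0,-5],0,0.6],[[-3,0,0],0,0.6],[[-3,0,0],0,0.6],[[0,0,0],0,0.6],[[0,0,0],0,0.6]]'; python3 - <<'E'
from h import *
d=grab('wrist','w6.png');t=grab('scene','s6.png')
o=cv2.resize(cv2.cvtColor(d['color'],4),(400,300));c=cv2.resize(cv2.cvtColor(t['color'],4)[140:245,270:410],None,fx=400/140,fy=300/105,interpolation=2)
cv2.imwrite('pics/f.png',np.hstack([o,c]))
E
```

```text
time_s: 22.85
ee_pos: [436.3, -139.7, 57.2]
ee_rot: [179.6, 0.2, -14.8]
force: [0.4, 0.2, -0.5]
gripper_width: 51.3
time_s: 23.85
ee_pos: [379.0, -123.5, 222.2]
ee_rot: [179.6, 0.2, -14.8]
force: [-0.2, 0.1, -0.3]
gripper_width: 55.0
```

View pics/f.png

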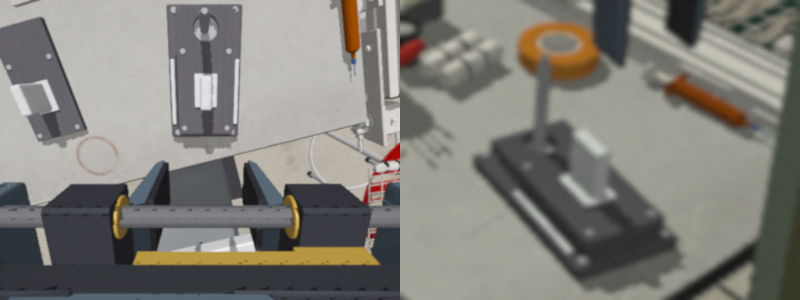

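The plate lies flat on the panel, aligned between the side strips, with the rod through the hole and the grip over the panel. The spare plate hasn't moved and the gripper is clear, so I'm handing it in.

```bash
python3 -c "
from workcell import job_done;print(job_done())"
```

```text
the job is handed in; nothing more can be done
None
```

The jig is closed. I took the drilled press plate by its grip, lowered it over the rod until it rested on the panel, let go and moved clear. I handed the job in at about 24 s of the 37 s allowed.

**Final checks:** The last wrist and scene pictures show the plate flat and lined up with the jig, with the rod through its hole and the grip over the panel. The spare plate looks unmoved, and the gripper is well above everything. The highest force I read was 23 N, during the final lowering; readings came only at the end of each move. The seating height came out at about 60 mm, as expected.

**What was off:**
- **Tilt:** the tool drifted to as much as 3.5° of pitch during the carry. I reduced that to about 1.5° before threading the rod. While the rod was being threaded, the plate was about 1.5–2° off level by the tool readings, and it levelled as it seated.
- **Seating:** I eased the grip to 8 N and pushed down gently at the end. The pads then slid about 3 mm down the grip, which indicated that the plate was fully down before I let go.

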